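# Load the slide carrier into the scanner and start the scan

## Task

With the fingertips only, push the black slide carrier along the scanner's loading deck, into line with the guide fence, and on into the bay until it sits fully home against the stop; then press the large round start key all the way down and let it go. Do not pick the carrier up or tip it, do not press start before the carrier is home, and leave the small square key and the other things on the bench alone.

Things in the scene. Friction and masses are not known exactly. Their poses are not given: they have to be found in the camera images.
- scanner: Benchtop slide scanner, cream, fixed. Origin: middle of the bay mouth, at bench level (z 0); x points into the machine (loading direction), y left. In this frame, mm: aluminium loading deck x -150 to 0, y -140 to 100, top at z 8. Housing over the bay x 0 to 130, y -140 to 100, its flat top ledge (z 64) carries the keys; hood behind it x 130 to 310, top z 140.
- fence (a point): Front end (robot's side) of the steel guide fence, on its inner face at deck height: scanner frame (-150, 66, 8) mm; axes as the scanner's. The fence runs straight along the scanner's x from there to the bay mouth, 14 mm high, 10 mm thick; its inner face (towards -y) is in one plane with the bay's left wall.
- bay_stop (a point): Foot of the stop's face in the middle of the bay: scanner frame (50, 0, 8) mm; axes as the scanner's. The bay is 50 mm deep from mouth to stop, 132 mm wide (y -66 to 66), 24 mm high, floor level with the deck; the stop is flat and full width. The right wall has a 12 mm, 45-degree lead-in at the mouth. With the carrier home, about 35 mm of it stays outside the mouth.
- carrier: Flat black plastic carrier with four stained glass slides side by side, loose on the deck, 0.11 to 0.21 kg, slides under 0.5 to 1.5 N. 85.5 mm along its x, 127.8 mm along its y, 14 mm high. Origin: centre of its underside, z up. Goes into the bay with its x along the scanner's x, the long +x side leading. Starts in front of the bay, right of the fence, up to 0.25 rad askew.
- start_key_top (a point): Centre of the top face of the round start key, 26 mm across, on the right part of the ledge: scanner frame (34, -98) mm. It is pressed straight down, 5 mm of travel, about 4 N at the bottom; a spring returns it.
- start_key (a joint): Start key: 0 m up, 0.005 m fully down.
- eject_key_top (a point): Centre of the top of the small square key (15 mm), scanner frame (34, -12) mm, top about 9 mm above the ledge. Not to be pressed.
- eject_key (a joint): Square key: 0 m up, 0.003 m fully down.
- oil_bottle: Bystander: amber glass bottle, 28 mm across, 62 mm high, on the bench right of the deck. Origin: centre of its underside.
- slide_box: Bystander: blue plastic slide box 98 x 83 x 34 mm on the bench left of the deck. Origin: centre of its underside.
- sample_pot: Bystander: clear specimen pot with white cap, 42 mm across, 55 mm high, on the bench left of the scanner's housing. Origin: centre of its underside.
- mouse: Bystander: black computer mouse, 104 x 60 x 34 mm, lying on a round mat (210 mm across, 4 mm thick) to the right. Origin: centre of its underside; x towards its buttons.
Not all that is in view belongs to the job. There is more than one size of the carrier; the job needs the largest.

How it is judged:
By the outcome, as a careful person would: the job done as asked, in the order asked, and still so for the second after the job is handed in, with the robot touching nothing.
It also fails if it takes over 56 s, if anything falls off the work surface, if the arm or the gripper's body presses on something with over 40 N, if the wrist force passes 120 N, or if a joint passes its speed limit or range.

## Robot

A 7-joint arm with a two-finger parallel gripper is mounted at the origin on the work surface. World frame = base frame: x ahead of the robot, y to its left, z up, the work surface at z = 0. Lengths are in m, angles in rad, forces in N, time in s.
With the tool pointing down it reaches from about 0.425 to 0.875 m from the base axis. Payload 4.7 kg.
Tool frame: the origin (TCP) lies midway between the tips of the shut fingers; the grasp point (between the pads) lies 19 mm behind it (robot.grasp_offset is the distance from the TCP to the grasp point, in m); z points along the fingers, y is the line along which they close (so a half turn about z gives the same grasp; the last joint's range is limited). The gripper opens to 87 mm and grips with 3 to 60 N. Pads are 19 mm wide; open, the fingers measure 117 mm over their backs; the gripper's body (75 mm by 190 mm) begins 51 mm behind the grasp point.
Start: joints at [1.126, 0.321, -0.07, 1.45, 0.023, 1.371, -0.057], TCP at [0.288, -0.583, 0.223] pointing down, gripper open.
Joint ranges: [-2.86, 2.86], [-0.3, 2.09], [-1.38, 1.24], [0.06, 2.45], [-1.56, 4.7], [0.09, 2.05], [-2.69, 2.69]. Speed limits (rad/s): [2.57, 2.57, 3.14, 3.14, 3.14, 3.14, 3.14].

## Interface

Orientations are given as a unit quaternion [w, x, y, z].
In Python, from bench import robot, viewer gives the robot as it stands. The module is installed in compiled form; this text tells all that it offers.
- The arm moves only by the tool step_arm, never from a script. Its argument "deltas" is a list of rows, each a list of 5 numbers: the closure, from -1 (fully open) to 1 (shut), so that 0 is half open, then the shift along the tool's x, y, z in cm, then the turn about the tool's z in degrees. A call has 1 to 20 rows; each row shifts and turns the commanded pose from where the row before left it, along the tool's axes as they then stand; what a row does not reach is not made up. A row lasts 1/12 s, in which the tool goes at most 41.7 mm and 7.16 degrees, less where a joint would pass 70% of its speed; a pose out of reach is approached as far as the arm can. A call with a gripper value outside its range is refused whole. The fingers move at their own pace and stop on an object; "newtons" is the grip in N (left out, the last holds). Time passes only in rows, so rows that do not move let the fingers close. It gives the time, the measured TCP pose, the force, the opening and the grip force at its end, in the units of the state.
- robot.state(): the state, without advancing time (a new reading comes with each control period).
- viewer.snapshot(name): name is "scene" or "top"; returns a dict with "frame" (420x560x3 uint8, blue, green, red), "intrinsics" (3x3 intrinsics, pixels), "k1" (the pictures are not rectified: a ray, as slopes to the right and down, at radius r is drawn at 1 + k1 r^2 times it, then the intrinsics apply), "extrinsics" (4x4, takes a point from camera to world coordinates). Camera axes: x right, y up, looking along -z (the intrinsics and any distortion apply to the point x, -y, -z); pixel columns grow to the right and rows downward; lengths in m; the calibration is good to about 2 mm. A picture is of the moment at which its call begins. There is no depth.
- robot.job_done(): hands the job in; it is judged then, once.
The state is a dict: "clock": time; "joint_pos": joint angles; "dq": joint speeds; "joint_efforts": joint torques, N m; "ee_pos": TCP position; "ee_rot": TCP orientation; "contact_force": force on the tool from outside, world axes, zero at the start; "wrist_torque": the same for the moment, N m; "finger_gap": opening from 0.0 (shut) to 1.0 (fully open); "gripper_force": force on a finger pad.
Only numpy, scipy, OpenCV 4.12 (cv2) and the standard library are available. Lean on these libraries where they do the work, as an engineer would, in place of code of your own. Each camera call takes 0.05 s, during which the arm holds its last target. There are 200 camera calls.

## Working session

There is one attempt and no reset: what is moved stays moved. The work goes in short steps, Python scripts to look and compute and a tool call to move; the robot and the scene stay as the last step left them, time stands still between calls to the robot, and variables do not carry over. Pictures are saved under pics/ and viewed, at most 10 in all, crops included, and the job is handed in when it is done.

Besides the shell and the picture viewer there is one more tool, called after ">>>" as name(argument=value, ...) on one line, values as JSON. step_arm: Moves the arm, as the interface text tells. Its arguments: {"type":"object","properties":{"deltas":{"type":"array","items":{"type":"array","items":{"type":"number"}}},"newtons":{"type":"number"}},"required":["deltas"]}

```bash
mkdir -p pics; cat > h.py <<'E'
import numpy as np, cv2
from bench import robot, viewer
def snap(n,f):
    s=viewer.snapshot(n); cv2.imwrite('pics/'+f,s['frame']); return s
def ray(s,u,v):
    K=np.array(s['intrinsics']);k=s['k1'];d=np.array([(u-K[0,2])/K[0,0],(v-K[1,2])/K[1,1]])
    p=d.copy()
    for _ in range(30): p=d/(1+k*(p@p))
    E=np.array(s['extrinsics']); return E[:3,3],E[:3,:3]@np.array([p[0],-p[1],-1])
def at(s,u,v,z):
    o,r=ray(s,u,v); return o+r*(z-o[2])/r[2]
def proj(s,P):
    E=np.array(s['extrinsics']);K=np.array(s['intrinsics'])
    c=E[:3,:3].T@(np.array(P)-E[:3,3]); p=np.array([c[0],-c[1]])/-c[2]
    p=p*(1+s['k1']*(p@p)); return K[0,0]*p[0]+K[0,2],K[1,1]*p[1]+K[1,2]
E
python3 - <<'E'
from h import *
for n in('top','scene'):
    s=snap(n,n+'0.png'); print(n,s['intrinsics'],s['k1'],np.round(s['extrinsics'],3))
    cv2.imwrite('pics/%s0b.png'%n,cv2.resize(s['frame'],(800,600),interpolation=cv2.INTER_CUBIC))
print(robot.state())
E
```

```text
top [[396.05355974   0.         289.03356258]
 [  0.         396.05355974 213.84202248]
 [  0.           0.           1.        ]] -0.00022036195137255214 [[ 0.007  0.993 -0.117  0.438]
 [-1.     0.008  0.004 -0.07 ]
 [ 0.005  0.117  0.993  0.972]
 [ 0.     0.     0.     1.   ]]
scene [[400.05281543   0.         271.41309832]
 [  0.         400.05281543 211.3259888 ]
 [  0.           0.           1.        ]] -0.0760331109397141 [[ 0.6   -0.458  0.656  1.213]
 [ 0.8    0.342 -0.493 -0.58 ]
 [ 0.002  0.82   0.572  0.685]
 [ 0.     0.     0.     1.   ]]
{'clock': 0.1, 'joint_pos': array([ 1.12607988,  0.32174535, -0.07007523,  1.45154413,  0.0226225 ,
        1.37081634, -0.05691748]), 'dq': array([-1.56269625e-03, -1.08513404e-03, -1.42842257e-03, -1.74363063e-03,
       -1.95917943e-04,  6.06269841e-05,  1.26327332e-04]), 'joint_efforts': array([ 9.07262274e-04, -4.92572451e+01, -4.04931195e-01, -3.13399458e+01,
       -6.41367096e-02,  3.94761551e-02,  6.13189695e-05]), 'ee_pos': array([ 0.28760002, -0.58235703,  0.22157757]), 'ee_rot': array([-8.25216579e-04,  9.73800131e-01,  2.27403956e-01, -2.53754235e-04]), 'contact_force': array([ 0.56331829, -0.30853909,  0.09309799]), 'wrist_torque': array([-0.00898976, -0.029522  , -0.09404618]), 'gripper_force': 0.0, 'finger_gap': 0.9985334137596058}
```

View pics/top0b.png

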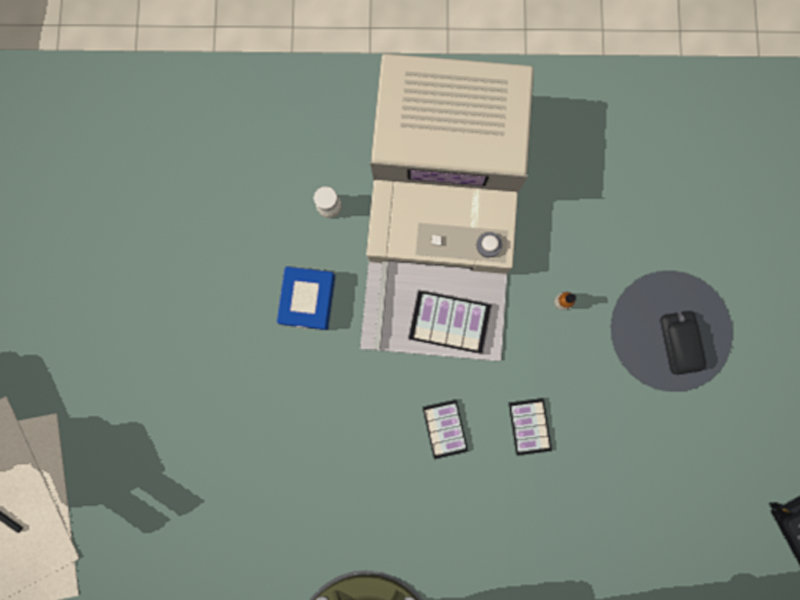

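View pics/scene0b.png

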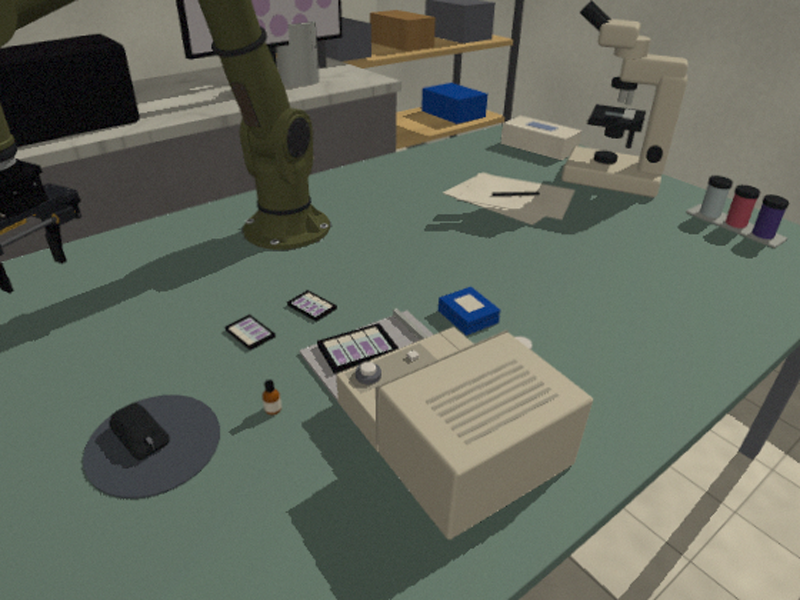

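The top view shows the scanner (deck about px 360–507, 260–360 in the enlarged picture), with the carrier on the deck at about (450,322). The two smaller carriers are on the bench and not part of the job. I'll enlarge this area.

```bash
python3 - <<'E'
import cv2
f=cv2.imread('pics/top0.png')[168:258,246:366]
g=cv2.resize(f,None,fx=6.6,fy=6.6,interpolation=cv2.INTER_CUBIC)
for i in range(0,120,10): cv2.putText(g,str(246+i),(int(i*6.6),10),0,.35,(0,0,255)); cv2.line(g,(int(i*6.6),12),(int(i*6.6),18),(0,0,255))
for i in range(0,90,10): cv2.putText(g,str(168+i),(0,int(i*6.6)+4),0,.35,(0,0,255))
cv2.imwrite('pics/c.png',g)
E
```

```text
(no output)
```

View pics/c.png

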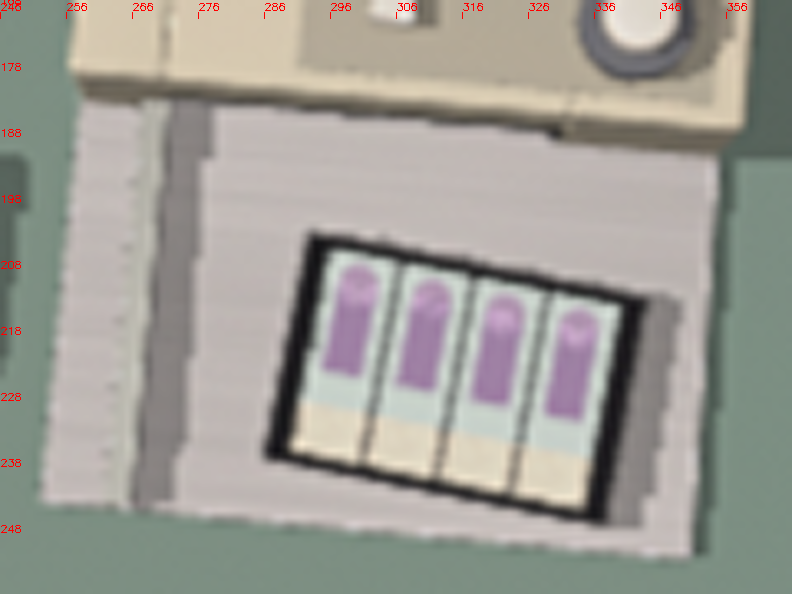

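The crop shows these positions (crop px):
- Deck front corners: (42,500) and (692,554).
- Ledge front corners: (70,72) and (742,128).
- Carrier top corners: (310,235), (645,300), (605,522) and (268,455).
- Start key: (637,20).

```bash
cat >> h.py <<'E'
from scipy.optimize import least_squares
def fit(s,px,pts,x0):
    px=np.array(px,float);pts=np.array(pts,float)/1000
    def w(q):
        c,n=np.cos(q[2]),np.sin(q[2]); return np.c_[q[0]+c*pts[:,0]-n*pts[:,1],q[1]+n*pts[:,0]+c*pts[:,1],pts[:,2]]
    r=least_squares(lambda q:(np.array([proj(s,p) for p in w(q)])-px).ravel(),x0)
    return r.x, r.fun.reshape(-1,2)
def insc(q,p):
    d=np.array(p[:2])-q[:2];c,n=np.cos(q[2]),np.sin(q[2]); return np.array([c*d[0]+n*d[1],-n*d[0]+c*d[1]])
def outsc(q,p):
    c,n=np.cos(q[2]),np.sin(q[2]); return np.array([q[0]+c*p[0]-n*p[1],q[1]+n*p[0]+c*p[1]])
E
python3 - <<'E'
from h import *
s=viewer.snapshot('top'); P=lambda x,y:(246+x/6.6,168+y/6.6)
q,r=fit(s,[P(42,500),P(692,554),P(70,72),P(742,128),P(718,155)],[(-150,100,8),(-150,-140,8),(0,100,64),(0,-140,64),(0,-140,8)],[.6,-.1,0])
print('scanner',q.round(4),r.round(2).tolist())
c,r=fit(s,[P(310,235),P(645,300),P(605,522),P(268,455)],[(42.75,63.9,22),(42.75,-63.9,22),(-42.75,-63.9,22),(-42.75,63.9,22)],[.5,-.1,0])
print('carrier',c.round(4),r.round(2).tolist(),'in scanner',insc(q,c).round(4),c[2]-q[2])
print('key',insc(q,at(s,*P(637,20),.072)),'fence edge',insc(q,at(s,*P(165,105),.022)),insc(q,at(s,*P(130,508),.022)))
np.save('q.npy',q)
print('startkey world',outsc(q,(.034,-.098)),'yaw tool', robot.state()['ee_rot'])
for n in[(-.12,-.02)]: print(outsc(q,n))
E
```

```text
scanner [ 0.6197 -0.0969 -0.0759] [[-0.06, 0.17], [-0.01, 0.24], [-0.35, -0.19], [0.43, -0.16], [-0.02, -0.08]]
carrier [ 0.5234 -0.1377 -0.1859] [[-0.39, -0.74], [0.72, -0.51], [0.5, 0.66], [-0.83, 0.54]] in scanner [-0.093 -0.048] -0.10999700392253409
key [ 0.03329899 -0.09845521] fence edge [-0.00131934  0.06704554] [-0.15028798  0.06656776]
startkey world [ 0.64620785 -0.19715293] yaw tool [-7.17499806e-04  9.73797058e-01  2.27417537e-01 -1.96817130e-04]
[ 0.49856765 -0.10769697]
```

>>> step_arm(deltas=[[0,0,0,0,-6.6],[0,0,0,0,-6.6],[0,0,0,0,-6.6],[0,0,0,0,-6.6],[0,0,0,0,-6.6],[0,0,0,0,-6.6],[0,0,0,0,-6.6],[0,0,0,0,-6.6],[0,0,0,0,-6.5],[0,0,0,0,0]])

```text
clock: 0.98
ee_pos: [0.2877, -0.5826, 0.2221]
ee_rot: [-0.0, 0.733, 0.68, 0.0]
contact_force: [0.0, -0.5, -0.4]
finger_gap: 0.505
gripper_force: 0.0
```

```bash
cat >> h.py <<'E'
def go(x,y,z,yaw=None):
    """print the tool-axis cm from the present pose to scanner (x,y) mm, z mm"""
    from scipy.spatial.transform import Rotation as R
    q=np.load('q.npy');st=robot.state();w=st['ee_rot'];M=R.from_quat(np.r_[w[1:],w[0]]).as_matrix()
    t=np.r_[outsc(q,(x/1000,y/1000)),z/1000]
    print('now sc mm',(insc(q,st['ee_pos'])*1000).round(1),'z',round(st['ee_pos'][2]*1000,1),'toolx deg in sc',round(np.degrees(np.arctan2(M[1,0],M[0,0])-q[2]),2),'tilt',M[:2,2].round(4),'F',st['contact_force'].round(2),'gap',round(st['finger_gap'],2),'t',st['clock'])
    print('delta cm',(M.T@(t-st['ee_pos'])*100).round(2),'target r',np.hypot(t[0],t[1]).round(3))
E
python3 -c "
from h import *
go(-93,-135,60); go(-93,-135,220)"
```

```text
now sc mm [-294.3 -509.6] z 222.1 toolx deg in sc 90.09 tilt [-0.0003  0.0007] F [ 0.02 -0.51 -0.42] gap 0.51 t 0.9833
delta cm [37.41 20.19 16.23] target r 0.563
now sc mm [-294.3 -509.6] z 222.1 toolx deg in sc 90.09 tilt [-0.0003  0.0007] F [ 0.02 -0.51 -0.42] gap 0.51 t 0.9833
delta cm [37.43 20.19  0.23] target r 0.563
```

>>> step_arm(deltas=[[0,2.5,1.35,0,0],[0,2.5,1.35,0,0],[0,2.5,1.35,0,0],[0,2.5,1.35,0,0],[0,2.5,1.35,0,0],[0,2.5,1.35,0,0],[0,2.5,1.35,0,0],[0,2.5,1.35,0,0],[0,2.5,1.35,0,0],[0,2.5,1.35,0,0],[0,2.5,1.35,0,0],[0,2.5,1.35,0,0],[0,2.5,1.35,0,0],[0,2.5,1.35,0,0],[0,2.4,1.3,0,0],[0,0,0,3,0],[0,0,0,3,0],[0,0,0,3,0],[0,0,0,3,0],[0,0,0,0,0]])

```text
clock: 2.65
ee_pos: [0.5135, -0.2238, 0.0964]
ee_rot: [-0.005, 0.735, 0.678, -0.002]
contact_force: [-1.3, 0.5, -1.0]
finger_gap: 0.499
gripper_force: 0.0
```

```bash
python3 -c "
from h import *
go(-93,-135,13)
for n in ('top','scene'):
  s=snap(n,n+'1.png'); u,v=map(int,proj(s,np.r_[outsc(np.load('q.npy'),(-.07,-.06)),.02]))
  f=s['frame'][v-60:v+60,u-70:u+70]; cv2.imwrite('pics/%s1c.png'%n,cv2.resize(f,None,fx=4,fy=4,interpolation=2))
a=cv2.imread('pics/top1c.png');b=cv2.imread('pics/scene1c.png')
cv2.imwrite('pics/m1.png',cv2.resize(np.hstack([a,b]),(800,343)))
"
```

```text
now sc mm [ -96.3 -134.6] z 96.4 toolx deg in sc 89.78 tilt [-0.0101  0.0049] F [-1.31  0.47 -0.95] gap 0.5 t 2.65
delta cm [-0.07  0.42  8.33] target r 0.563
```

View pics/m1.png

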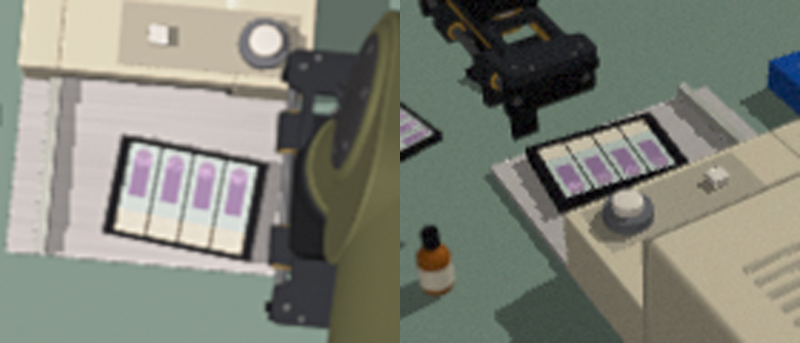

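The picture shows the gripper over the right deck edge, just clear of the carrier's right side, with the carrier unmoved. Next I descend and check.

>>> step_arm(deltas=[[0,0,0.3,2,0],[0,0,0,2,0],[0,0,0,2,0],[0,0,0,1,0],[0,0,0,0.6,0],[0,0,0,0,0],[0,0,0,0,0]])

```text
clock: 3.33
ee_pos: [0.522, -0.2261, 0.028]
ee_rot: [0.001, 0.734, 0.679, 0.0]
contact_force: [0.2, 0.3, 0.3]
finger_gap: 0.5
gripper_force: 0.0
```

```bash
python3 -c "
from h import *
go(-93,-73.5,13)"
```

```text
now sc mm [ -87.6 -136.3] z 28.0 toolx deg in sc 89.91 tilt [ 0.0018 -0.0009] F [0.19 0.29 0.3 ] gap 0.5 t 3.3333
delta cm [ 6.28 -0.55  1.49] target r 0.546
```

>>> step_arm(deltas=[[0,0,-0.5,0.7,0],[0,0,0,0.8,0],[0,0,0,0,0],[0,0.6,0,0,0],[0,0.6,0,0,0],[0,0.6,0,0,0],[0,0.6,0,0,0],[0,0.6,0,0,0],[0,0.6,0,0,0],[0,0.6,0,0,0],[0,0.6,0,0,0],[0,0.4,0,0,0],[0,0,0,0,0]])

```text
clock: 4.42
ee_pos: [0.5202, -0.172, 0.0116]
ee_rot: [-0.0, 0.733, 0.68, 0.0]
contact_force: [0.1, 0.2, 0.0]
finger_gap: 0.496
gripper_force: 0.0
```

```bash
python3 -c "
from h import *
go(-93,-73.5,13)"
```

```text
now sc mm [-93.5 -82.5] z 11.6 toolx deg in sc 90.03 tilt [0.0001 0.0005] F [0.09 0.25 0.02] gap 0.5 t 4.4167
delta cm [ 0.9   0.05 -0.14] target r 0.546
```

>>> step_arm(deltas=[[0,0.3,0,0,0],[0,0.3,0,0,0],[0,0.3,0,0,0],[0,0,0,0,0],[0,0,0,0,0]])

```text
clock: 4.83
ee_pos: [0.5207, -0.1641, 0.0115]
ee_rot: [-0.0, 0.734, 0.679, 0.0]
contact_force: [-0.4, -0.2, 0.3]
finger_gap: 0.499
gripper_force: 0.0
```

```bash
python3 -c "
from h import *
go(-93,-71.5,13)
s=snap('top','top2.png'); q=np.load('q.npy'); u,v=map(int,proj(s,np.r_[outsc(q,(-.08,.0)),.02]))
print(u-65,v-50)
f=s['frame'][v-50:v+50,u-65:u+65]; cv2.imwrite('pics/t2.png',cv2.resize(f,None,fx=6,fy=6,interpolation=2))
"
```

```text
now sc mm [-93.7 -74.6] z 11.5 toolx deg in sc 89.95 tilt [-0.0002  0.0003] F [-0.42 -0.17  0.32] gap 0.5 t 4.8333
delta cm [ 0.31  0.07 -0.15] target r 0.546
230 168
```

View pics/t2.png

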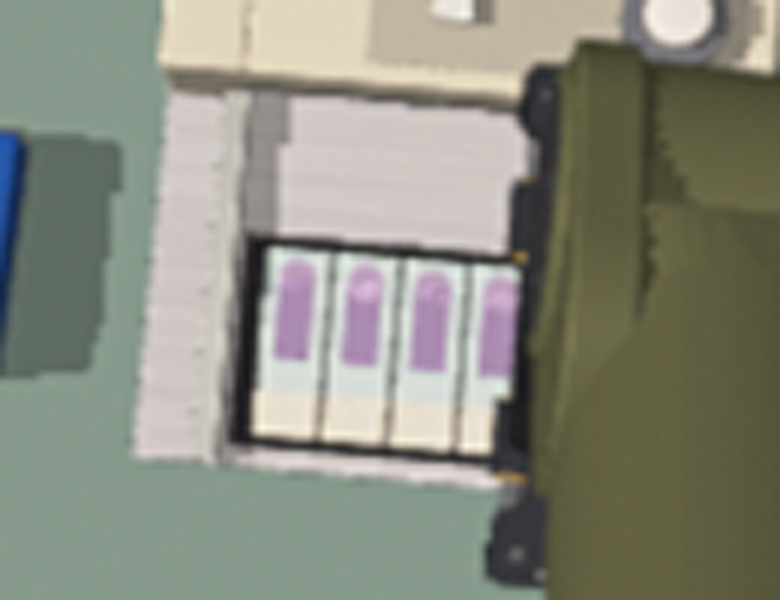

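The carrier is squared, with its left edge at (247,240)–(235,440) and the fence face at about (242,240): roughly 2–3 mm left to go. I'll ease it on while watching the force.

>>> step_arm(deltas=[[0,0.15,0,0,0],[0,0.15,0,0,0],[0,0,0,0,0],[0,0,0,0,0]])

```text
clock: 5.22
ee_pos: [0.521, -0.1613, 0.0115]
ee_rot: [-0.0, 0.734, 0.679, 0.0]
contact_force: [-1.0, -0.3, -0.0]
finger_gap: 0.504
gripper_force: 0.0
```

>>> step_arm(deltas=[[0,0.1,0,0,0],[0,0.1,0,0,0],[0,0,0,0,0],[0,0,0,0,0]])

```text
clock: 5.55
ee_pos: [0.5209, -0.1601, 0.0115]
ee_rot: [0.0, 0.734, 0.679, -0.0]
contact_force: [-1.1, -2.4, -0.2]
finger_gap: 0.502
gripper_force: 1.1
```

>>> step_arm(deltas=[[0,-0.8,0,0,0],[0,-1,0,0,0],[0,0,0,-2,0],[-0.5,0,0,-3,0],[-0.5,0,0,-3,0],[-0.5,0,0,-2,0],[-0.5,0,0,0,7],[-0.5,0,0,0,7],[-0.5,0,0,0,7],[-0.5,0,0,0,7],[-0.5,0,0,0,7],[-0.5,0,0,0,7],[-0.5,0,0,0,7],[-0.5,0,0,0,7],[-0.5,0,0,0,7],[-0.5,0,0,0,7],[-0.5,0,0,0,7],[-0.5,0,0,0,7],[-0.5,0,0,0,6],[-0.5,0,0,0,0]])

```text
clock: 7.22
ee_pos: [0.5197, -0.1782, 0.1115]
ee_rot: [-0.0, 0.999, -0.04, 0.0]
contact_force: [-0.2, 0.0, 0.3]
finger_gap: 0.751
gripper_force: 0.0
```

```bash
python3 -c "
from h import *
go(-165,2,112)
print(robot.state()['joint_pos'])"
```

```text
now sc mm [-93.6 -88.7] z 111.5 toolx deg in sc -0.25 tilt [0.0001 0.    ] F [-0.16  0.01  0.34] gap 0.75 t 7.2167
delta cm [-7.18 -9.04 -0.05] target r 0.463
[ 0.57828522  0.20983705 -0.32998892  1.82942378  0.07523256  1.11439044
 -1.42926574]
```

>>> step_arm(deltas=[[-0.5,-1.8,0,0,0],[-0.5,-1.8,-1.8,0,0],[-0.5,-1.8,-1.8,0,0],[-0.5,-1.8,-1.8,0,0],[-0.5,0,-1.8,0,0],[-0.5,0,-1.8,0,0],[-0.5,0,0,0,0],[-0.5,0,0,2,0],[-0.5,0,0,2,0],[-0.5,0,0,2,0],[-0.5,0,0,0,0],[-0.5,0,0,0,0]])

```text
clock: 8.22
ee_pos: [0.4541, -0.0827, 0.051]
ee_rot: [-0.0, 0.999, -0.038, -0.001]
contact_force: [-0.3, 0.1, 0.4]
finger_gap: 0.753
gripper_force: 0.0
```

```bash
python3 -c "
from h import *
go(-165,2,13)
for n in ('top','scene'):
  s=snap(n,n+'3.png'); u,v=map(int,proj(s,np.r_[outsc(np.load('q.npy'),(-.08,.0)),.02]))
  f=s['frame'][v-60:v+60,u-70:u+70]; cv2.imwrite('pics/%s3c.png'%n,cv2.resize(f,None,fx=4,fy=4,interpolation=2))
a=cv2.imread('pics/top3c.png');b=cv2.imread('pics/scene3c.png')
cv2.imwrite('pics/m3.png',cv2.resize(np.hstack([a,b]),(800,343)))"
```

```text
now sc mm [-166.3    1.5] z 51.0 toolx deg in sc -0.01 tilt [-0.0023  0.0007] F [-0.26  0.09  0.41] gap 0.75 t 8.2167
delta cm [ 0.14 -0.05  3.8 ] target r 0.463
```

View pics/m3.png

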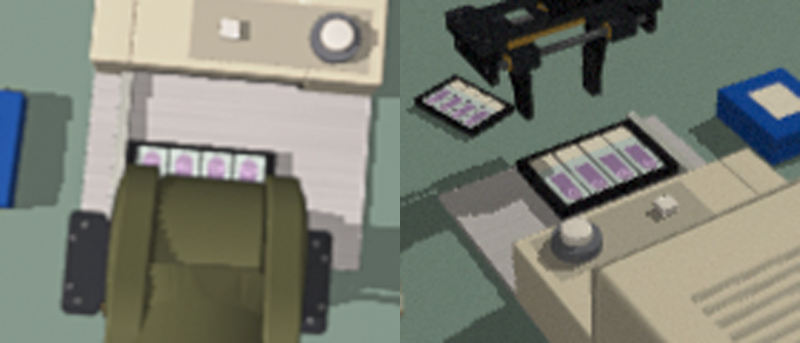

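The carrier lies flush along the fence (left image, about (130,145)), with both fingers behind it. I'll descend and push.

>>> step_arm(deltas=[[-0.5,0,0,1.5,0],[-0.5,0,0,1.5,0],[-0.5,0,0,0.8,0],[-0.5,0,0,0,0],[-0.5,0.6,0,0,0],[-0.5,0.6,0,0,0],[-0.5,0.6,0,0,0],[-0.5,0.6,0,0,0],[-0.5,0.6,0,0,0],[-0.5,0.6,0,0,0],[-0.5,0.6,0,0,0],[-0.5,0.6,0,0,0],[-0.5,0.6,0,0,0],[-0.5,0.6,0,0,0],[-0.5,0,0,0,0],[-0.5,0,0,0,0]])

```text
clock: 9.65
ee_pos: [0.5153, -0.0866, 0.0135]
ee_rot: [-0.0, 0.999, -0.038, 0.0]
contact_force: [0.5, -0.5, -0.8]
finger_gap: 0.749
gripper_force: 0.0
```

```bash
python3 -c "
from h import *
go(-50,2,13)"
```

```text
now sc mm [-104.9    2.3] z 13.5 toolx deg in sc -0.05 tilt [0.0006 0.0002] F [ 0.51 -0.53 -0.76] gap 0.75 t 9.65
delta cm [5.49 0.02 0.06] target r 0.577
```

>>> step_arm(deltas=[[-0.5,0.4,0,0,0],[-0.5,0.4,0,0,0],[-0.5,0.4,0,0,0],[-0.5,0.4,0,0,0],[-0.5,0.4,0,0,0],[-0.5,0,0,0,0]])

```text
clock: 10.15
ee_pos: [0.5357, -0.0884, 0.0137]
ee_rot: [-0.0, 0.999, -0.038, 0.001]
contact_force: [-0.1, -0.8, -0.0]
finger_gap: 0.749
gripper_force: 0.0
```

>>> step_arm(deltas=[[-0.5,0.4,0,0,0],[-0.5,0.4,0,0,0],[-0.5,0.4,0,0,0],[-0.5,0.4,0,0,0],[-0.5,0.4,0,0,0],[-0.5,0.4,0,0,0],[-0.5,0,0,0,0]])

```text
clock: 10.73
ee_pos: [0.5597, -0.0902, 0.0137]
ee_rot: [-0.0, 0.999, -0.038, 0.001]
contact_force: [-0.0, -0.6, -0.5]
finger_gap: 0.753
gripper_force: 0.0
```

```bash
python3 -c "
from h import *
go(-45,2,13)
s=snap('top','top4.png'); q=np.load('q.npy'); u,v=map(int,proj(s,np.r_[outsc(q,(-.05,.0)),.02]))
f=s['frame'][v-50:v+50,u-65:u+65]; cv2.imwrite('pics/t4.png',cv2.resize(f,None,fx=6,fy=6,interpolation=2))
"
```

```text
now sc mm [-60.4   2.1] z 13.7 toolx deg in sc -0.06 tilt [0.0012 0.    ] F [-0.04 -0.59 -0.47] gap 0.75 t 10.7333
delta cm [1.54 0.   0.07] target r 0.582
```

View pics/t4.png

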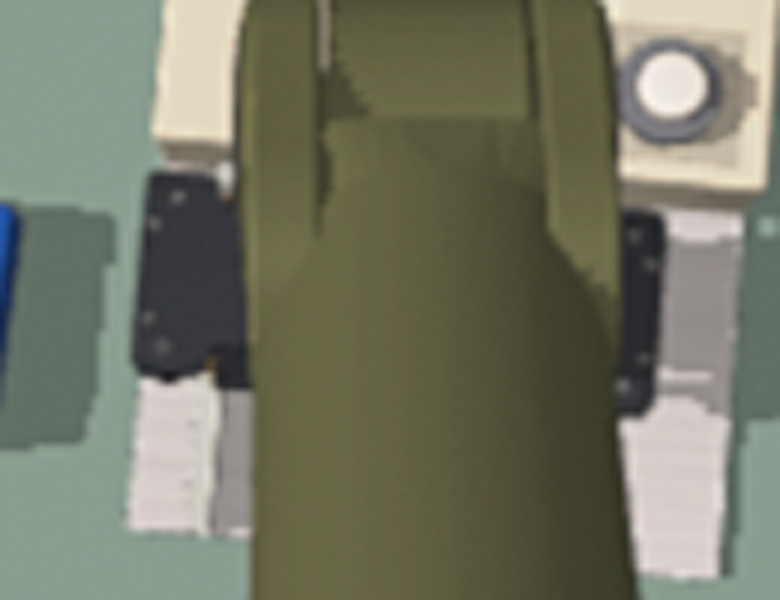

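The arm hides the carrier in this view. The force is low, so nothing is jamming. I'll go on to the stop by force.

>>> step_arm(deltas=[[-0.5,0.3,0,0,0],[-0.5,0.3,0,0,0],[-0.5,0.3,0,0,0],[-0.5,0.3,0,0,0],[-0.5,0,0,0,0],[-0.5,0,0,0,0]])

```text
clock: 11.28
ee_pos: [0.5709, -0.0911, 0.0136]
ee_rot: [0.0, 0.999, -0.038, 0.0]
contact_force: [-1.0, -0.2, 0.1]
finger_gap: 0.749
gripper_force: 0.0
```

>>> step_arm(deltas=[[-0.5,0.15,0,0,0],[-0.5,0.15,0,0,0],[-0.5,0,0,0,0],[-0.5,0,0,0,0]])

```text
clock: 11.62
ee_pos: [0.5734, -0.0913, 0.0135]
ee_rot: [0.0, 0.999, -0.039, -0.0]
contact_force: [-0.8, -0.4, 0.4]
finger_gap: 0.754
gripper_force: 0.4
```

>>> step_arm(deltas=[[-0.5,0.15,0,0,0],[-0.5,0.15,0,0,0],[-0.5,0,0,0,0],[-0.5,0,0,0,0]])

```text
clock: 11.95
ee_pos: [0.5736, -0.0913, 0.0131]
ee_rot: [0.0, 0.999, -0.039, -0.003]
contact_force: [-8.4, 1.4, 5.6]
finger_gap: 0.751
gripper_force: 3.9
```

>>> step_arm(deltas=[[-0.5,0.1,0,0,0],[-0.5,0.1,0,0,0],[-0.5,0,0,0,0],[-0.5,0,0,0,0]])

```text
clock: 12.28
ee_pos: [0.5736, -0.0913, 0.0129]
ee_rot: [0.0, 0.999, -0.039, -0.005]
contact_force: [-11.8, 2.5, 9.0]
finger_gap: 0.75
gripper_force: 6.2
```

>>> step_arm(deltas=[[-0.5,-0.5,0,0,0],[-0.5,-1,0,0,0],[-0.5,-1.5,0,0,0],[-0.5,-2,0,-2,0],[-0.5,-2,0,-3,0],[1,-2,0,-3,0],[1,0,3,-3,0],[1,0,3,-2,0],[1,0,3,0,0],[1,0,3,0,0],[1,0,3,0,0],[1,0,3,0,0],[1,0,0,0,0]])

```text
clock: 13.37
ee_pos: [0.4729, -0.2715, 0.1432]
ee_rot: [0.002, 0.999, -0.043, 0.001]
contact_force: [0.4, 0.6, 0.4]
finger_gap: 0.23
gripper_force: 0.0
```

```bash
python3 -c "
from h import *
go(34,-98,100)
q=np.load('q.npy');im=[]
for n in ('top','scene'):
  s=snap(n,n+'5.png'); u,v=map(int,proj(s,np.r_[outsc(q,(-.02,.0)),.02]))
  print(n,u-50,v-45)
  f=s['frame'][v-45:v+45,u-50:u+50]; im.append(cv2.resize(f,None,fx=4,fy=4,interpolation=2))
  for x in(-.0355,): print([np.round(proj(s,np.r_[outsc(q,(x,y)),.022])) for y in (.066,-.0618)])
cv2.imwrite('pics/m5.png',np.hstack(im))"
```

```text
now sc mm [-133.1 -185.3] z 143.2 toolx deg in sc -0.58 tilt [ 0.0008 -0.0047] F [0.4  0.64 0.45] gap 0.23 t 13.3667
delta cm [16.62 -8.92  4.3 ] target r 0.676
top 247 148
[array([270., 198.]), array([323., 202.])]
scene 229 205
[array([297., 238.]), array([255., 255.])]
```

View pics/m5.png

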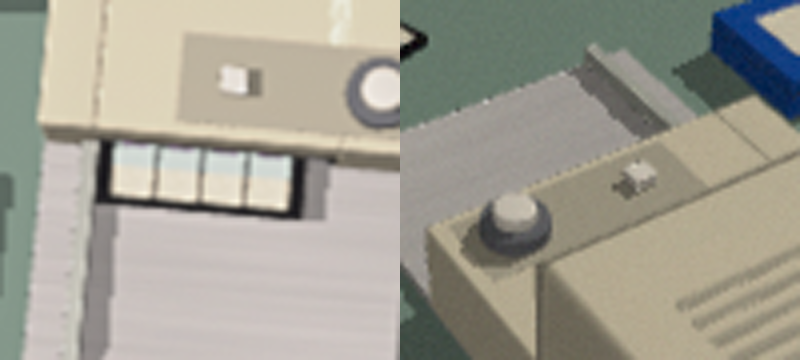

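```bash
python3 -c "
from h import *
q=np.load('q.npy'); s=viewer.snapshot('top'); g=cv2.cvtColor(s['frame'],6).astype(float)
X=[]
for u in range(276,320,4):
    c=g[196:212,u]; d=np.arange(196,212); lo=c[:8].min(); hi=np.median(c[10:]); k=int(np.argmin(c[:8])); m=(lo+hi)/2
    j=next(i for i in range(k,15) if c[i+1]>=m); v=196+j+(m-c[j])/(c[j+1]-c[j])
    X.append([u,round(v,2),*(1000*insc(q,at(s,u,v,.008))).round(1)])
print(*X,sep='\n')
print(c)
"
```

```text
[276, np.float64(198.88), np.float64(-34.9), np.float64(52.3)]
[280, np.float64(199.23), np.float64(-35.0), np.float64(42.4)]
[284, np.float64(199.48), np.float64(-34.7), np.float64(32.5)]
[288, np.float64(199.68), np.float64(-34.4), np.float64(22.7)]
[292, np.float64(200.26), np.float64(-35.0), np.float64(12.7)]
[296, np.float64(200.52), np.float64(-34.9), np.float64(2.9)]
[300, np.float64(200.84), np.float64(-34.8), np.float64(-7.0)]
[304, np.float64(201.29), np.float64(-35.1), np.float64(-16.9)]
[308, np.float64(201.54), np.float64(-34.9), np.float64(-26.8)]
[312, np.float64(201.83), np.float64(-34.8), np.float64(-36.7)]
[316, np.float64(202.38), np.float64(-35.3), np.float64(-46.6)]
[223. 224. 228. 228. 146.  41.  82. 178. 203. 199. 196. 195. 196. 197.
 197. 199.]
```

The carrier's rear edge is straight and at scanner x ≈ -35 mm, so it is fully home. Now for the start key.

>>> step_arm(deltas=[[1,2,-1.1,0,0],[1,2,-1.1,0,0],[1,2,-1.1,0,0],[1,2,-1.1,0,0],[1,2,-1.1,0,0],[1,2,-1.1,0,0],[1,2,-1.1,0,0],[1,2,-1.1,0,0],[1,0.6,0,0,0],[1,0,0,0,0],[1,0,0,0,0]])

```text
clock: 14.43
ee_pos: [0.6467, -0.1883, 0.1428]
ee_rot: [0.0, 0.999, -0.038, -0.0]
contact_force: [0.7, -0.2, -0.5]
finger_gap: 0.002
gripper_force: 0.0
```

```bash
python3 -c "
from h import *
go(34,-98,85)"
```

```text
now sc mm [ 33.8 -89.1] z 142.8 toolx deg in sc 0.01 tilt [-0.001  -0.0002] F [ 0.73 -0.18 -0.5 ] gap 0.0 t 14.4333
delta cm [0.03 0.89 5.78] target r 0.676
```

>>> step_arm(deltas=[[1,0,0.9,1.5,0],[1,0,0,1.5,0],[1,0,0,1.5,0],[1,0,0,1.2,0],[1,0,0,0,0],[1,0,0,0,0]])

```text
clock: 14.93
ee_pos: [0.6451, -0.1991, 0.0854]
ee_rot: [0.0, 0.999, -0.039, -0.001]
contact_force: [-1.4, -0.1, 1.6]
finger_gap: 0.007
gripper_force: 0.7
```

```bash
python3 -c "
from h import *
go(34,-98,75)
q=np.load('q.npy');im=[]
for n in ('top','scene'):
  s=snap(n,n+'6.png'); u,v=map(int,proj(s,np.r_[outsc(q,(.034,-.098)),.075]))
  f=s['frame'][v-45:v+45,u-50:u+50]; im.append(cv2.resize(f,None,fx=4,fy=4,interpolation=2))
cv2.imwrite('pics/m6.png',np.hstack(im))"
```

```text
now sc mm [  33.1 -100. ] z 85.4 toolx deg in sc -0.15 tilt [-0.0022 -0.0005] F [-1.4  -0.11  1.63] gap 0.01 t 14.9333
delta cm [ 0.1  -0.2   1.04] target r 0.676
```

View pics/m6.png

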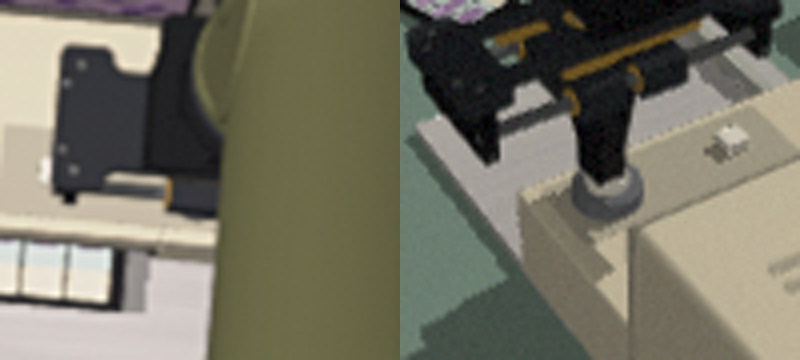

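The scene view shows the shut fingertips centred just over the key's white cap, with the square key clear. I'll lift slightly, centre, and press by force.

>>> step_arm(deltas=[[1,0,0,-0.5,0],[1,0.1,-0.2,0,0],[1,0,0,0,0],[1,0,0,0,0]])

```text
clock: 15.37
ee_pos: [0.6482, -0.1953, 0.0916]
ee_rot: [0.0, 0.999, -0.038, 0.0]
contact_force: [0.5, -0.8, -0.4]
finger_gap: 0.009
gripper_force: 0.0
```

>>> step_arm(deltas=[[1,0,0,0.25,0],[1,0,0,0.25,0],[1,0,0,0,0],[1,0,0,0,0]])

```text
clock: 15.7
ee_pos: [0.6476, -0.1958, 0.0858]
ee_rot: [-0.0, 0.999, -0.038, -0.0]
contact_force: [-0.6, 0.1, 1.2]
finger_gap: 0.005
gripper_force: 0.6
```

>>> step_arm(deltas=[[1,0,0,0.2,0],[1,0,0,0,0],[1,0,0,0,0]])

```text
clock: 15.95
ee_pos: [0.6478, -0.1958, 0.0842]
ee_rot: [0.0, 0.999, -0.038, 0.0]
contact_force: [0.5, 0.9, 2.7]
finger_gap: -0.0
gripper_force: 1.0
```

>>> step_arm(deltas=[[1,0,0,0.2,0],[1,0,0,0,0],[1,0,0,0,0]])

```text
clock: 16.2
ee_pos: [0.6478, -0.1958, 0.0822]
ee_rot: [0.0, 0.999, -0.038, 0.0]
contact_force: [-0.1, -0.1, 2.8]
finger_gap: 0.009
gripper_force: 1.6
```

>>> step_arm(deltas=[[1,0,0,0.2,0],[1,0,0,0,0],[1,0,0,0,0]])

```text
clock: 16.45
ee_pos: [0.6479, -0.1959, 0.081]
ee_rot: [0.0, 0.999, -0.039, 0.0]
contact_force: [-2.2, 0.4, 6.6]
finger_gap: 0.009
gripper_force: 3.4
```

>>> step_arm(deltas=[[1,0,0,0.2,0],[1,0,0,0,0],[1,0,0,0,0]])

```text
clock: 16.7
ee_pos: [0.6479, -0.1959, 0.0808]
ee_rot: [0.0, 0.999, -0.039, 0.0]
contact_force: [-5.7, 1.7, 14.7]
finger_gap: 0.004
gripper_force: 7.2
```

The key has bottomed out: about 5 mm of travel and 14.7 N. Now I release and retreat.

>>> step_arm(deltas=[[1,0,0,-0.5,0],[1,0,0,-1,0],[1,0,0,-2,0],[1,0,0,-3,0],[1,-2,0,-3,0],[1,-3,0,-2,0],[1,-3,2,0,0],[1,-3,2,0,0],[1,-3,2,0,0],[1,-3,2,0,0],[1,-2,2,0,0],[1,0,0,0,0],[1,0,0,0,0]])

```text
clock: 17.78
ee_pos: [0.4491, -0.2825, 0.1931]
ee_rot: [0.0, 0.999, -0.041, -0.0]
contact_force: [0.1, 1.2, -0.2]
finger_gap: 0.008
gripper_force: 0.0
```

```bash
python3 -c "
from h import *
q=np.load('q.npy');im=[]
for n in ('top','scene'):
  s=snap(n,n+'7.png'); u,v=map(int,proj(s,np.r_[outsc(q,(-.0,-.03)),.04]))
  f=s['frame'][v-55:v+55,u-60:u+60]; im.append(cv2.resize(f,(400,367),interpolation=2))
cv2.imwrite('pics/m7.png',np.hstack(im))"
```

```text
(no output)
```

View pics/m7.png

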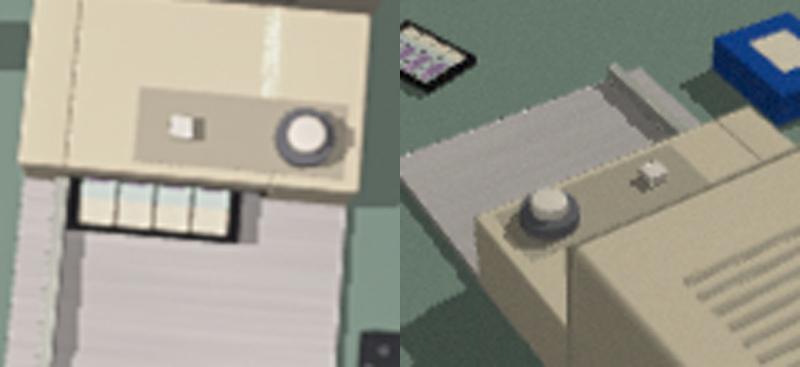

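The carrier is still home (rear edge at about (70,230)–(238,240) in the left image). The start key is back up, and the arm is clear.

```bash
python3 -c "
from bench import robot
print(robot.job_done())"
```

```text
the job is handed in; nothing more can be done
None
```

The carrier is home against the stop (rear edge measured about 35 mm outside the mouth, square), the start key was pressed to its bottom and released, nothing else was touched, and the job is handed in; no verdict was returned.

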